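# Mesh the grinding cup on the press-to-run spice mill and hold it down

## Robot

A 7-joint arm with a two-finger parallel gripper is mounted at the origin on the work surface. World frame = base frame: x ahead of the robot, y to its left, z up, the work surface at z = 0. Lengths are in m, angles in rad, forces in N, time in s.
With the tool pointing down it reaches from about 0.35 to 0.775 m from the base axis. Payload 3.1 kg.
Tool frame: the origin (TCP) lies at the very end of the fingers, on their centre line; the grasp point (between the pads) lies 19 mm behind it; z points along the fingers, y is the line along which they close (so a half turn about z gives the same grasp; the last joint's range is limited). The gripper opens to 85 mm and grips with 20 to 120 N. Pads are 22 mm wide; open, the fingers measure 114 mm over their backs; the gripper's body (76 mm by 85 mm) begins 54 mm behind the grasp point. The pads swing forward as they close: fully open they stand 13 mm farther back than shut.
Start: joints at [-1.207, 0.311, 0.014, 1.512, -0.004, 1.319, -0.027], TCP at [0.217, 0.505, 0.231] pointing down, gripper open.
Joint ranges: [-2.7, 2.7], [-0.3, 1.91], [-1.27, 1.3], [0.12, 2.57], [-1.44, 4.58], [0.2, 2.03], [-3.05, 3.05]. Speed limits (rad/s): [2.79, 2.79, 3.14, 3.14, 3.14, 3.14, 3.14].

## Interface

Orientations are given as a unit quaternion [x, y, z, w].
In Python, from bench import r gives the robot as it stands.
- The arm moves only by the shell command python3 -m inch 'ROWS' [FORCE]. ROWS is JSON, a list of rows, each a list of 7 numbers: the shift along the tool's x, y, z in cm, then the turn, a rotation vector about the tool's x, y, z in degrees, then the finger opening in cm, from 0 to 8.54. In form: [[x, y, z, wx, wy, wz, grip], ...]. A call has 1 to 10 rows; each row shifts and turns the commanded pose from where the row before left it, along the tool's axes as they then stand; what a row does not reach is not made up. A row lasts 1/8 s, in which the tool goes at most 62.5 mm and 10.7 degrees, less where a joint would pass 70% of its speed; a pose out of reach is approached as far as the arm can. A call with a gripper value outside its range is refused whole. The fingers move at their own pace and stop on an object; FORCE is the grip in N (left out, the last holds). Time passes only in rows, so rows that do not move let the fingers close. It gives the time, the measured TCP pose, the force, the opening and the grip force at its end, in the units of the state.
- r.state(): the state, without advancing time (a new reading comes with each control period).
- r.capture(name): name is "scene" or "top" or "wrist"; returns (picture, depth): 480x640x3 uint8, red, green, blue; 480x640 float32, m along the optical axis (not along the pixel's ray), 0 where there is no reading.
- r.get_calibration(name): a dict with "intrinsics" (3x3 intrinsics, pixels), "cam_to_world" (4x4, takes a point from camera to world coordinates); the wrist camera has in their place "hand_eye" (4x4, takes a point from camera to tool coordinates, whose origin is the TCP and whose axes are the flange's). Camera axes: x right, y up, looking along -z (the intrinsics and any distortion apply to the point x, -y, -z); pixel columns grow to the right and rows downward; lengths in m; the calibration is good to about 2 mm. A picture is of the moment at which its call begins: read the wrist's pose just before it. get_calibration takes no time and is no camera call.
- r.finish_job(): hands the job in; it is judged then, once.
The state is a dict: "t": time; "joint_positions": joint angles; "qvel": joint speeds; "joint_torque": joint torques, N m; "position": TCP position; "tcp_rot": TCP orientation; "force": force on the tool from outside, world axes, zero at the start; "wrist_torque": the same for the moment, N m; "opening": finger opening in m; "finger_force": force on a finger pad.
Only numpy, scipy, OpenCV 4.12 (cv2) and the standard library are available. Lean on these libraries where they do the work, as an engineer would, in place of code of your own. Each camera call takes 0.05 s, during which the arm holds its last target. There are 200 camera calls.

## Task

Grind a customer's order on the spice mill: take the loaded grinding cup with the red lid, set it upright in the round well of the white mill base, turn it until its lugs drop into the slots, slide it fully home, and push it down against the spring to the stop, because the mill runs only while the cup is pushed down. Finish while still holding it pushed down; do not let go. Leave the black-lidded cup and the other goods on the counter standing where they are.

Things in the scene. Friction and masses are not known exactly. Their poses are not given: they have to be found in the camera images.
- cup_red: the grinding cup to use: upright, round, 110 mm tall, 0.25 to 0.5 kg, loose. Black skirt 58 mm across from the foot to 31 mm up (lowest 4 mm tapering to 54), with four lugs; steel body 51 mm across; red lid from 76 to 110 mm. Origin: centre of the underside, z up; the four lugs point along its own +x, +y, -x and -y.
- cup_red_lid (a point): on the axis of the red lid, 93 mm above the cup's foot: the height to grip. The lid is ribbed, straight, 55 mm across, 34 mm tall, flat on top, screwed on tight.
- cup_red_lug (a point): tip of the +x lug of the red-lidded cup, 35 mm from the axis, 14.5 mm above the foot. All four lugs are black, alike, 90 degrees apart, 9 mm wide, from 10 mm (rounded underside) to 22 mm above the foot.
- mill: white round motor base of the spice mill, fixed to the counter: 116 mm across, 105 mm tall, a short cord behind it. Origin: centre of its underside, z up. In its top is a round well 61 mm across; in the well's wall are four upright slots, along the base's own +x, +y, -x and -y.
- mill_rim (a point): centre of the well's mouth, on the axis, 105 mm above the counter; axes as the mill base. The cup's skirt enters the well 10 mm freely; there its lugs rest on the rim unless they stand over the slots (within about 3 degrees); any of the four ways round fits. Meshed, it slides 12 mm further down on to the spring seat.
- mill_slot (a point): middle of the +x slot at the rim, 34 mm from the axis. All four slots are alike, 90 degrees apart, 12.4 mm wide, open at the top, reaching out to 36.7 mm from the axis and, to their black floor, 21 mm deep; a short black mark on the rim points at each.
- mill_switch (a joint): travel of the spring seat (grey disc in the well), m: 0 up, 0.006 at the stop; the mill runs above 0.0045. The cup's foot is 22 mm below the rim when it just sits home on the seat, 28 mm at the stop. The spring yields from 7 N and takes 13 N at the stop; the cup's weight alone never moves it.
- cup_black: a second grinding cup, not to be used, of the same make as the first, with a black lid: 110 mm tall, 70 mm across the lugs. Origin: centre of the underside.
- jar_honey: amber jar with a yellow lid, 68 mm across, 100 mm tall; leave alone. Origin: centre of the underside.
- jar_mole: dark brown jar with an orange label and green lid, 68 mm across, 85 mm tall; leave alone. Origin: centre of the underside.
- sugar_cone_1: brown raw-sugar cone, 60 mm across at the foot, 34 mm at the top, 75 mm tall; leave alone. Origin: centre of the underside.
- sugar_cone_2: another such sugar cone; leave alone. Origin: centre of the underside.
- chocolate_box: yellow and red eight-sided box of chocolate, 90 mm across, 45 mm tall; leave alone. Origin: centre of the underside.
- wood_spoon: wooden spoon 220 mm long lying on the counter; leave alone. Origin: under its middle.
Not all that is in view belongs to the job. Leave any blue or purple look-alike of the cup_red alone.

How it is judged:
On the way, in this order (a step that is already met when the one before it is completed fails the run):
1. the red-lidded cup is lifted off the counter (height (world z) of cup_red above 0.05 m), for 0.2 s.
2. its lugs have dropped into the mill's slots (z of cup_red in the frame of mill_rim below -0.016 m and horizontal distance between cup_red and mill_rim below 0.004 m), for 0.1 s.
At the end, for the whole second after the job is handed in: the red-lidded cup stands meshed in the well (within 4 mm of its axis, tilt under 4 degrees, foot over 25 mm below the rim), the spring seat is down more than 4.5 of its 6 mm, and the gripper still holds or presses the cup (over 4 N) through the last second (value of joint mill_switch above 0.0045 m and z of cup_red in the frame of mill_rim below -0.025 m and horizontal distance between cup_red and mill_rim below 0.004 m and angle between cup_red's own z axis and vertical below 0.07 rad and contact force between the fingers and cup_red above 4 N); the arm keeps its last pose, push and grip.
It fails at once if another thing on the counter is shifted by more than 30 mm (distance of any of cup_black, jar_honey, jar_mole, sugar_cone_1, sugar_cone_2, chocolate_box, wood_spoon from where it was at the start of the episode above 0.03 m).
It also fails if it takes over 42 s, if anything falls off the work surface, if the arm or the gripper's body presses on something with over 40 N, if the wrist force passes 120 N, or if a joint passes its speed limit or range.

## Working session

There is one attempt and no reset: what is moved stays moved. The work goes in short steps, Python scripts to look and compute and a shell command to move; the robot and the scene stay as the last step left them, time stands still between calls to the robot, and variables do not carry over. Pictures are saved under pics/ and viewed, at most 10 in all, crops included, and the job is handed in when it is done.

```bash
ls; mkdir -p pics
cat > h.py <<'E'
import numpy as np, cv2
from scipy.spatial.transform import Rotation as R
from bench import r
def cam(name):
    s=r.state(); p,d=r.capture(name); c=r.get_calibration(name)
    K=np.array(c["intrinsics"])
    if "cam_to_world" in c: T=np.array(c["cam_to_world"])
    else:
        W=np.eye(4); W[:3,:3]=R.from_quat(s["tcp_rot"]).as_matrix(); W[:3,3]=s["position"]; T=W@np.array(c["hand_eye"])
    return p,d,K,T
def cloud(d,K,T):
    v,u=np.mgrid[:d.shape[0],:d.shape[1]]
    P=np.stack([(u-K[0,2])/K[0,0]*d,-(v-K[1,2])/K[1,1]*d,-d],-1)
    return P@T[:3,:3].T+T[:3,3]
def save(name,p): cv2.imwrite(name,p[:,:,::-1])
E
python3 - <<'E'
from h import *
for n in ("scene","top"):
    p,d,K,T=cam(n); save(f"pics/{n}.png",p); np.savez(f"{n}.npz",p=p,d=d,K=K,T=T)
    print(n,K.round(1).tolist(),T.round(3).tolist(), (d>0).mean(), [k for k in r.get_calibration(n)])
print(r.state())
E
```

```text
pics
scene [[538.7, 0.0, 327.9], [0.0, 538.7, 243.0], [0.0, 0.0, 1.0]] [[-0.744, -0.55, 0.38, 1.043], [0.668, -0.612, 0.422, 0.487], [0.0, 0.568, 0.823, 1.048], [0.0, 0.0, 0.0, 1.0]] 0.9959375 ['intrinsics', 'cam_to_world']
top [[490.4, 0.0, 325.8], [0.0, 490.4, 250.5], [0.0, 0.0, 1.0]] [[0.015, 0.997, -0.07, 0.532], [-1.0, 0.016, 0.001, -0.023], [0.002, 0.07, 0.998, 1.065], [0.0, 0.0, 0.0, 1.0]] 0.996064453125 ['intrinsics', 'cam_to_world']
{'t': 0.1, 'joint_positions': array([-1.20668399,  0.31168347,  0.01396572,  1.5128945 , -0.00438757,
        1.31920468, -0.02716281]), 'qvel': array([-0.00025794, -0.0028979 ,  0.00096561, -0.00235722, -0.00071145,
        0.0006101 ,  0.001347  ]), 'joint_torque': array([ 9.31046634e-04, -3.80858624e+01,  1.46810738e-01, -2.31242019e+01,
        1.22765327e-02,  8.13481514e-03, -1.54061485e-05]), 'position': array([0.21684059, 0.5047377 , 0.2303098 ]), 'tcp_rot': array([ 2.01446675e-01,  9.79498888e-01, -1.06606893e-03, -1.71174136e-04]), 'force': array([ 0.05065645,  0.25674589, -0.10230678]), 'wrist_torque': array([ 0.02895646,  0.02642917, -0.03905432]), 'finger_force': 0.0, 'opening': 0.08545676638229885}
```

View pics/scene.png

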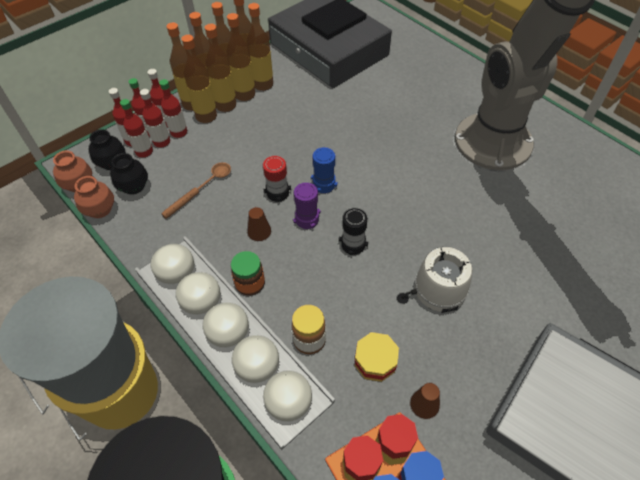

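View pics/top.png

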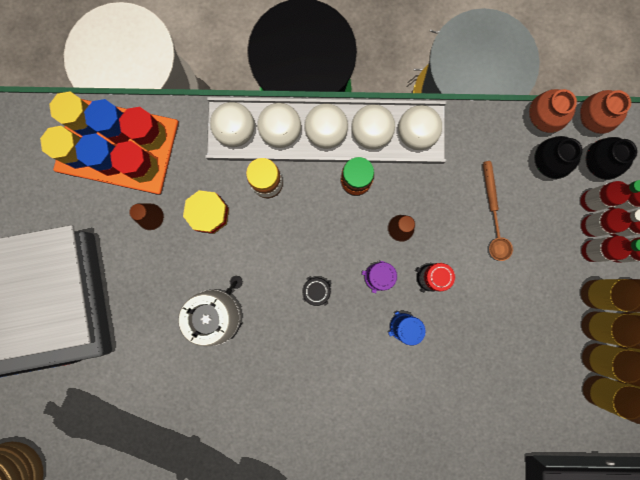

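The scene image shows the red cup at (275,172) and the mill at (445,275). The top image shows the red lid at (440,277) and the mill well at (206,320), with purple and blue look-alikes around (381,276) and (410,330).

Run:
```python
from h import *
for n,box in (("scene",(255,150,300,205)),("top",(415,255,465,300))):
    f=np.load(n+".npz"); P=cloud(f["d"],f["K"],f["T"]); p=f["p"].astype(int)
    x0,y0,x1,y1=box; m=np.zeros(p.shape[:2],bool); m[y0:y1,x0:x1]=1
    red=m&(p[...,0]>120)&(p[...,1]<70)
    Q=P[red]; zt=np.percentile(Q[:,2],95); t=Q[abs(Q[:,2]-zt)<.004]
    (c,rad)=cv2.minEnclosingCircle(t[:,:2].astype(np.float32))
    print(n,"lid top z",zt,len(t),"centre",t.mean(0),c,rad)
    # mill rim: white points at ~0.105
    m=np.zeros(p.shape[:2],bool); 
    if n=="top": m[285:355,170:245]=1
    else: m[240:315,405:480]=1
    Q=P[m]; Q=Q[(Q[:,2]>.095)&(Q[:,2]<.115)]; z=np.median(Q[:,2])
    c,rad=cv2.minEnclosingCircle(Q[:,:2].astype(np.float32)); print(" mill z",z,c,rad,Q.mean(0))
    for a in [(381,276),(410,330),(316,291),(402,227)] if n=="top" else []:
        print(a,P[a[1],a[0]])
```

```text
scene lid top z 0.11412352370745078 126 centre [ 0.55439167 -0.24577252  0.11191158] (0.5545620322227478, -0.24532772600650787) 0.026828696951270103
 mill z 0.10419924589507595 (0.4635695517063141, 0.21174825727939606) 0.051578737795352936 [0.46688701 0.21365932 0.10355999]
top lid top z 0.11282719002869693 302 centre [ 0.55127014 -0.24726359  0.11076248] (0.551983654499054, -0.24700067937374115) 0.02705497480928898
 mill z 0.10423420057543653 (0.4614633321762085, 0.21222417056560516) 0.0515432208776474 [0.46172599 0.21047653 0.10374614]
(381, 276) [ 0.55109666 -0.13191743  0.10798622]
(410, 330) [ 0.44760646 -0.18887781  0.10751686]
(316, 291) [ 0.52004962 -0.00580135  0.11023973]
(402, 227) [ 0.65162054 -0.17738219  0.07628148]
```

```bash
cat >> h.py <<'E'
def go(target,yaw=None):
    "tool-frame shift (cm) and z turn (deg) to reach world target; yaw = world angle of tool x"
    s=r.state(); M=R.from_quat(s["tcp_rot"]).as_matrix()
    d=M.T@(np.array(target)-s["position"])*100
    y=np.degrees(np.arctan2(M[1,0],M[0,0]))
    print("shift cm",d.round(2),"tool x yaw",y.round(2),"tilt err(world z in tool xy, deg)",np.degrees(M[2,:2]).round(2), "turn z",None if yaw is None else (-(yaw-y)).round(2))
E
python3 - <<'E'
from h import *
c=r.get_calibration("wrist"); H=np.array(c["hand_eye"]); print(H.round(3).tolist(),np.array(c["intrinsics"]).round(1).tolist())
s=r.state(); M=R.from_quat(s["tcp_rot"]).as_matrix(); print(M.round(3))
# camera looking point at depth to rim from TCP z .25
for T in ([.463,.212,.26],[.553,-.246,.26]): go(T)
E
```

```text
[[-0.001, 0.948, 0.318, 0.082], [1.0, 0.001, 0.0, 0.001], [-0.0, 0.318, -0.948, -0.143], [0.0, 0.0, 0.0, 1.0]] [[383.0, 0.0, 315.8], [0.0, 383.0, 238.3], [0.0, 0.0, 1.0]]
[[-0.919  0.395 -0.001]
 [ 0.395  0.919 -0.002]
 [-0.    -0.002 -1.   ]]
shift cm [-34.17 -17.19  -2.93] tool x yaw 156.76 tilt err(world z in tool xy, deg) [-0.01 -0.12] turn z None
shift cm [-60.51 -55.72  -2.84] tool x yaw 156.76 tilt err(world z in tool xy, deg) [-0.01 -0.12] turn z None
```

```bash
python3 -m inch '[[-4.9,-2.46,-0.42,0,0,0,8.5],[-4.9,-2.46,-0.42,0,0,0,8.5],[-4.9,-2.46,-0.42,0,0,0,8.5],[-4.9,-2.46,-0.42,0,0,0,8.5],[-4.9,-2.46,-0.42,0,0,0,8.5],[-4.9,-2.46,-0.42,0,0,0,8.5],[-4.9,-2.46,-0.42,0,0,0,8.5],[0,0,0,0,0,0,8.5],[0,0,0,0,0,0,8.5]]'
python3 - <<'E'
from h import *
p,d,K,T=cam("wrist"); save("pics/mill1.png",p); np.savez("mill1.npz",p=p,d=d,K=K,T=T)
go([.553,-.246,.26])
E
```

```text
t: 1.23
position: [0.4636, 0.2122, 0.2602]
tcp_rot: [0.201, 0.979, 0.0, -0.001]
force: [-0.7, 0.4, -0.2]
opening: 0.085
finger_force: 0.0
shift cm [-2.629e+01 -3.870e+01 -2.000e-02] tool x yaw 156.88 tilt err(world z in tool xy, deg) [ 0.1  -0.01] turn z None
```

View pics/mill1.png

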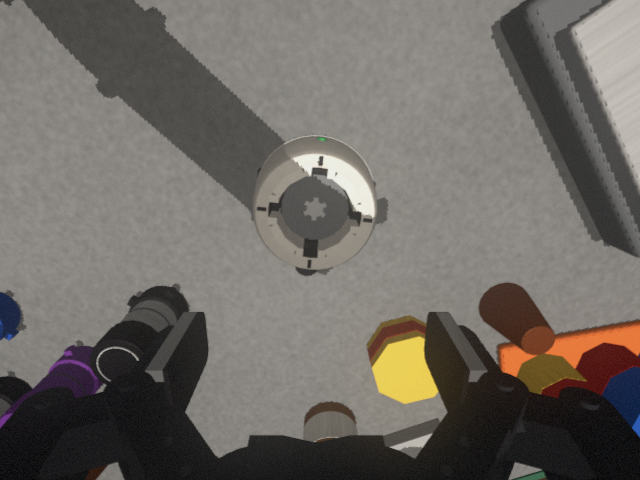

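The wrist view shows the well with four marks near (321,160), (367,220), (309,265) and (262,209). I'll refine these.

```bash
cat >> h.py <<'E'
def toplane(u,v,K,T,z):
    ray=np.stack([(u-K[0,2])/K[0,0],-(v-K[1,2])/K[1,1],-np.ones_like(u,float)],-1)@T[:3,:3].T
    return T[:3,3]+ray*((z-T[2,3])/ray[...,2])[...,None]
E
python3 - <<'E'
from h import *
f=np.load("mill1.npz"); p=f["p"];K=f["K"];T=f["T"]
P=cloud(f["d"],K,T)
g=cv2.cvtColor(p,cv2.COLOR_RGB2GRAY)
sub=np.zeros(g.shape,bool); sub[125:285,240:390]=1
Q=P[sub]; Q=Q[abs(Q[:,2]-.105)<.006]; print("rim z",np.median(Q[:,2]),cv2.minEnclosingCircle(Q[:,:2].astype(np.float32)))
pts=np.array([[321,160],[367,220],[309,265],[262,209]],float)
# darkest-weighted refine in small window
for i,(u,v) in enumerate(pts.astype(int)):
    w=g[v-6:v+7,u-6:u+7].astype(int); vv,uu=np.mgrid[v-6:v+7,u-6:u+7]; m=w<60
    print((u,v),m.sum(),uu[m].mean(),vv[m].mean()); pts[i]=uu[m].mean(),vv[m].mean()
W=toplane(pts[:,0],pts[:,1],K,T,.105)
print(W)
l=lambda a,b:np.cross([*a[:2],1],[*b[:2],1])
c=np.cross(l(W[0],W[2]),l(W[1],W[3])); c=c/c[2]; print("centre",c,W.mean(0))
a=np.degrees(np.arctan2(*(W[:,:2]-c[:2]).T[::-1])); print(a,a%90,np.linalg.norm(W[:,:2]-c[:2],axis=1))
# well edge: circle fit via rim inner boundary
x=cv2.resize(p[125:285,240:390],None,fx=5,fy=5,interpolation=cv2.INTER_CUBIC)[:,:]; save("pics/millzoom.png",x[:600] if x.shape[0]>600 else x)
E
```

```text
rim z 0.10536550561500371 ((0.46139413118362427, 0.21278055012226105), 0.050888001918792725)
(np.int64(321), np.int64(160)) 0 nan nan
(np.int64(367), np.int64(220)) 12 366.6666666666667 219.58333333333334
(np.int64(309), np.int64(265)) 42 308.8809523809524 267.76190476190476
(np.int64(262), np.int64(209)) 18 261.1666666666667 208.33333333333334
[[       nan        nan        nan]
 [0.4822966  0.2500696  0.105     ]
 [0.50244362 0.19030829 0.105     ]
 [0.4401975  0.17583586 0.105     ]]
centre [nan nan nan] [nan nan nan]
[nan nan nan nan] [nan nan nan nan] [nan nan nan nan]<stdin>:11: RuntimeWarning: Mean of empty slice.
  ret = ret.dtype.type(ret / rcount)
```

```bash
python3 -c "
import cv2;x=cv2.imread('pics/millzoom.png');print(x.shape);cv2.imwrite('pics/millzoom.png',cv2.resize(x,(560,600*560//x.shape[1]) ) if 0 else x[:600,:800])"
```

```text
(600, 750, 3)
```

```bash
python3 -m inch '[[-2.629,-3.87,0,0,0,0,8.5],[-2.629,-3.87,0,0,0,0,8.5],[-2.629,-3.87,0,0,0,0,8.5],[-2.629,-3.87,0,0,0,0,8.5],[-2.629,-3.87,0,0,0,0,8.5],[-2.629,-3.87,0,0,0,0,8.5],[-2.629,-3.87,0,0,0,0,8.5],[-2.629,-3.87,0,0,0,0,8.5],[-2.629,-3.87,0,0,0,0,8.5],[-2.629,-3.87,0,0,0,0,8.5]]'
python3 -m inch '[[0,0,0,0,0,0,8.5],[0,0,0,0,0,0,8.5]]'
python3 - <<'E'
from h import *
p,d,K,T=cam("wrist"); save("pics/cup1.png",p); np.savez("cup1.npz",p=p,d=d,K=K,T=T)
go([.553,-.246,.26])
E
```

```text
t: 2.52
position: [0.5543, -0.246, 0.2602]
tcp_rot: [0.199, 0.98, 0.001, -0.0]
force: [0.8, 1.0, 0.3]
opening: 0.0852
finger_force: 0.0
t: 2.78
position: [0.5538, -0.245, 0.26]
tcp_rot: [0.2, 0.98, 0.001, -0.001]
force: [-0.4, 0.2, -0.7]
opening: 0.0849
finger_force: 0.0
shift cm [ 0.03 -0.17  0.03] tool x yaw 156.99 tilt err(world z in tool xy, deg) [0.06 0.13] turn z None
```

View pics/cup1.png

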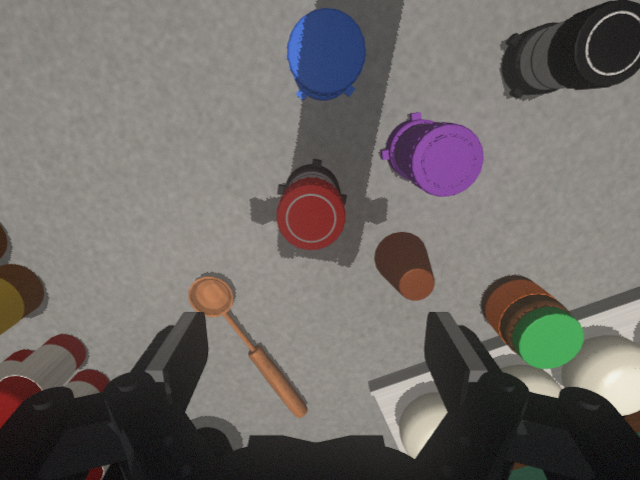

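The wrist view shows the red lid at (311,216), with lugs near (282,189), (316,163) and (343,199). I'll zoom in on the lugs and rectify the mill rim.

Run:
```python
from h import *
f=np.load("mill1.npz");K=f["K"];T=f["T"]
n=400; s=.0003; c0=np.array([.4625,.2125])
j,i=np.mgrid[:n,:n]; X=np.stack([c0[0]+(i-n/2)*s,c0[1]+(n/2-j)*s,np.full(i.shape,.105),np.ones(i.shape)],-1)
C=X@np.linalg.inv(T).T; u=K[0,0]*C[...,0]/-C[...,2]+K[0,2]; v=-K[1,1]*C[...,1]/-C[...,2]+K[1,2]
A=cv2.remap(f["p"],u.astype(np.float32),v.astype(np.float32),cv2.INTER_CUBIC); np.save("rect.npy",A)
q=np.load("cup1.npz")["p"][140:240,260:360]; B=cv2.resize(q,(400,400),interpolation=cv2.INTER_CUBIC)
B=np.clip(B.astype(float)*2,0,255).astype(np.uint8)
save("pics/both.png",np.hstack([A,B]))
f=np.load("cup1.npz");P=cloud(f["d"],f["K"],f["T"]);p=f["p"].astype(int)
m=np.zeros(p.shape[:2],bool); m[170:255,270:355]=1
m&=(p[...,0]>2*p[...,1])&(abs(P[...,2]-.11)<.004); Q=P[m]; print(np.median(Q[:,2]),Q.mean(0),cv2.minEnclosingCircle(Q[:,:2].astype(np.float32)))
```

```text
0.11097443239445504 [ 0.55059547 -0.24674887  0.1108787 ] ((0.5512858629226685, -0.24695466458797455), 0.027656685560941696)
```

View pics/both.png

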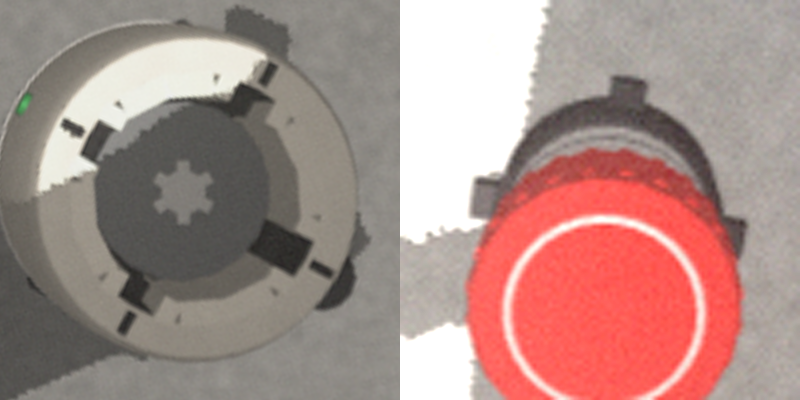

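Run:
```python
from h import *
f=np.load("cup1.npz");K=f["K"];T=f["T"]
for z in (.0145,.022):
    u=np.array([278,317,346.]);v=np.array([189.25,159.5,198.75])
    W=toplane(u,v,K,T,z); d=W[2]-W[0]; print(z,W[:,:2].round(4),np.degrees(np.arctan2(d[1],d[0]))%90,np.linalg.norm(d),((W[0]+W[2])/2).round(4))
    for c in ((W[0]+W[2])[:2]/2,np.array([.5513,-.2469])): e=W[1,:2]-c; print("  top",np.degrees(np.arctan2(e[1],e[0])),np.linalg.norm(e))
go([.5515,-.2468,.074])
```

```text
0.0145 [[ 0.5348 -0.2774]
 [ 0.5228 -0.2288]
 [ 0.5715 -0.2169]] 58.796200207060096 0.07073388171526883 [ 0.5532 -0.2471  0.0145]
  top 148.83125286210972 0.035434955105655364
  top 147.54375949394867 0.03371888757222969
0.022 [[ 0.5338 -0.2761]
 [ 0.522  -0.2285]
 [ 0.5697 -0.2168]] 58.796200207060004 0.06936908667457807 [ 0.5517 -0.2465  0.022 ]
  top 148.83125286210978 0.03475124526501677
  top 147.84845412920853 0.034599981798456046
shift cm [ 0.11 -0.35 18.63] tool x yaw 156.99 tilt err(world z in tool xy, deg) [0.06 0.13] turn z None
```

```bash
python3 -m inch '[[0.06,-0.34,4,0,0,0,8.5],[0,0,4,0,0,0,8.5],[0,0,4,0,0,0,8.5],[0,0,3,0,0,0,8.5],[0,0,2.5,0,0,0,8.5],[0,0,1.4,0,0,0,8.5],[0,0,0,0,0,0,8.5],[0,0,0,0,0,0,8.5]]'
python3 - <<'E'
from h import *
go([.552,-.2467,.071])
E
```

```text
t: 3.82
position: [0.5523, -0.2504, 0.073]
tcp_rot: [0.201, 0.98, -0.0, 0.001]
force: [0.8, -0.7, 0.1]
opening: 0.0847
finger_force: 0.0
shift cm [0.17 0.33 0.2 ] tool x yaw 156.8 tilt err(world z in tool xy, deg) [-0.14  0.01] turn z None
```

```bash
for i in 1 2 3; do python3 -m inch '[[0,0,0,0,0,0,8.5]]' | grep posi; done
python3 - <<'E'
from h import *
ps=[]
for i in range(6):
    p,d,K,T=cam("wrist"); ps.append(r.state()["position"])
print(np.array(ps).round(4)); save("pics/pre.png",p); go([.552,-.2467,.071])
m=np.mean(ps,0);print(m,r.state()["t"])
E
```

```text
position: [0.5521, -0.2509, 0.0731]
position: [0.5517, -0.2508, 0.0725]
position: [0.5514, -0.2506, 0.072]
[[ 0.5513 -0.2506  0.0719]
 [ 0.5512 -0.2505  0.0718]
 [ 0.5512 -0.2505  0.0718]
 [ 0.5512 -0.2505  0.0717]
 [ 0.5512 -0.2505  0.0717]
 [ 0.5512 -0.2505  0.0716]]
shift cm [0.07 0.38 0.06] tool x yaw 156.75 tilt err(world z in tool xy, deg) [0. 0.] turn z None
[ 0.55120999 -0.25051448  0.07175764] 4.5
```

View pics/pre.png

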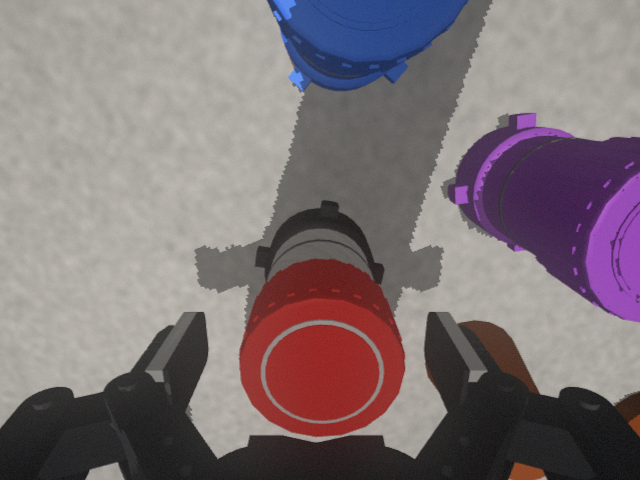

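The red lid is between the fingers but about 3 mm to the right (centre 322 against 316), so I'll shift +y and then close.

```bash
python3 -m inch '[[0.05,0.33,0.06,0,0,0,8.5],[0,0,0,0,0,0,8.5],[0,0,0,0,0,0,8.5],[0,0,0,0,0,0,8.5],[0,0,0,0,0,0,5],[0,0,0,0,0,0,5],[0,0,0,0,0,0,5],[0,0,0,0,0,0,5],[0,0,0,0,0,0,5],[0,0,0,0,0,0,5]]' 70
python3 -m inch '[[0,0,0,0,0,0,5],[0,0,0,0,0,0,5]]'
python3 - <<'E'
from h import *
p,d,K,T=cam("wrist"); save("pics/grip.png",p)
go([.552,-.2467,.271]); print(r.state()["wrist_torque"])
E
```

```text
t: 5.75
position: [0.5522, -0.2478, 0.0715]
tcp_rot: [0.202, 0.979, -0.0, 0.0]
force: [-1.1, -1.0, 3.2]
opening: 0.0537
finger_force: 74.1
t: 6.0
position: [0.5522, -0.2478, 0.0715]
tcp_rot: [0.202, 0.979, -0.0, 0.0]
force: [-1.0, -2.0, 4.5]
opening: 0.0533
finger_force: 74.2
shift cm [  0.04   0.08 -19.95] tool x yaw 156.74 tilt err(world z in tool xy, deg) [-0.05 -0.03] turn z None
[-0.47396939  0.10043751  0.02251137]
```

```bash
python3 -m inch '[[0,0,-1,0,0,0,5],[0,0,-3,0,0,0,5],[0,0,-4,0,0,0,5],[0,0,-4,0,0,0,5],[0,0,-4,0,0,0,5],[0,0,-2,0,0,0,5],[0,0,0,0,0,0,5],[0,0,0,0,0,0,5]]'
python3 - <<'E'
from h import *
go([.4616,.2131,.25],None); print(r.state()["opening"])
E
```

```text
t: 7.05
position: [0.5511, -0.246, 0.249]
tcp_rot: [0.201, 0.98, 0.001, -0.002]
force: [-0.7, -0.3, -3.3]
opening: 0.0537
finger_force: 74.2
shift cm [26.32 38.66  0.04] tool x yaw 156.79 tilt err(world z in tool xy, deg) [0.25 0.05] turn z None
0.05371818698878974
```

```bash
python3 -m inch '[[2.63,3.87,0,0,0,0,5],[2.63,3.87,0,0,0,0,5],[2.63,3.87,0,0,0,0,5],[2.63,3.87,0,0,0,0,5],[2.63,3.87,0,0,0,0,5],[2.63,3.87,0,0,0,0,5],[2.63,3.87,0,0,0,0,5],[2.63,3.87,0,0,0,0,5],[2.63,3.87,0,0,0,0,5],[2.63,3.87,0,0,0,-1.6,5]]'
python3 -m inch '[[0,0,0,0,0,0,5],[0,0,0,0,0,0,5],[0,0,0,0,0,0,5],[0,0,0,0,0,0,5],[0,0,0,0,0,0,5],[0,0,0,0,0,0,5]]'
python3 - <<'E'
from h import *
p,d,K,T=cam("wrist"); np.savez("over.npz",p=p,d=d,K=K,T=T)
x=np.clip(p*1.0,0,255).astype(np.uint8); save("pics/over.png",cv2.resize(x[90:450,160:480],(533,600),interpolation=cv2.INTER_CUBIC))
go([.4616,.2131,.25]); print(r.state()["t"])
P=cloud(d,K,T); pi=p.astype(int); m=(pi[...,0]>2*pi[...,1])&(pi[...,0]>80)&(P[...,2]>.24); Q=P[m]; zt=np.percentile(Q[:,2],90); t=Q[abs(Q[:,2]-zt)<.003]
print(zt,cv2.minEnclosingCircle(t[:,:2].astype(np.float32)),r.state()["position"])
E
```

```text
t: 8.3
position: [0.4614, 0.2132, 0.2492]
tcp_rot: [0.187, 0.982, -0.001, -0.002]
force: [1.2, 0.3, -3.8]
opening: 0.0534
finger_force: 74.5
t: 9.05
position: [0.4633, 0.2119, 0.2512]
tcp_rot: [0.188, 0.982, 0.0, 0.0]
force: [-0.3, -0.3, -2.7]
opening: 0.0535
finger_force: 74.7
shift cm [0.19 0.04 0.12] tool x yaw 158.33 tilt err(world z in tool xy, deg) [-0.    0.01] turn z None
9.1
0.2916803723690221 ((0.4635426104068756, 0.2132117748260498), 0.027730317786335945) [0.46319411 0.2119873  0.25118467]
```

View pics/over.png

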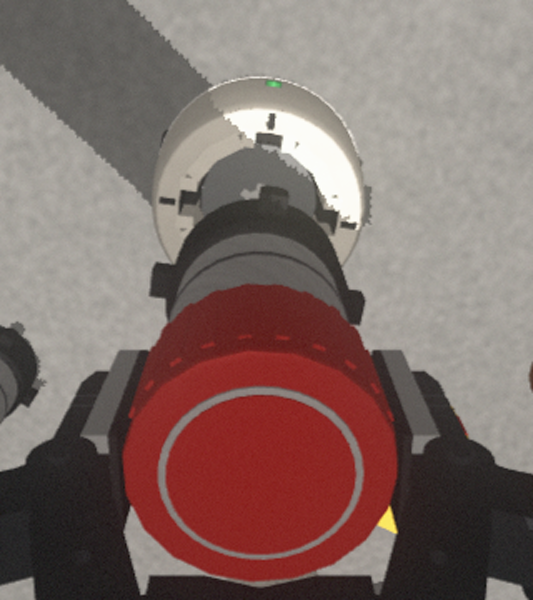

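The cup is held above the well. Its lugs are at crop positions (153,279), (274,187) and (362,307), and the mill marks are at (271,121), (167,201) and (349,226).

Run:
```python
from h import *
f=np.load("over.npz");K=f["K"];T=f["T"]
def q(n,a,z):
    a=np.array(a,float)/1.6666+[160,90]
    W=toplane(a[:,0],a[:,1],K,T,z)[:,:2]; d=W[2]-W[0]; m=(W[0]+W[2])/2; e=W[1]-m
    print(n,W.round(4).tolist(),"dir",np.degrees(np.arctan2(d[1],d[0]))%90,"top",np.degrees(np.arctan2(e[1],e[0]))%90,np.linalg.norm(d),np.linalg.norm(e),"mid",m.round(4))
for z in (.196,.2037): q("cup",[[153,279],[274,187],[362,307]],z)
q("mill",[[167,201],[271,121],[349,226]],.105)
```

```text
cup [[0.4469, 0.1813], [0.4326, 0.2301], [0.4823, 0.2427]] dir 60.036924803045764 top 60.4469088539843 0.07088549842464784 0.03676433028824805 mid [0.4646 0.212 ]
cup [[0.4446, 0.1837], [0.4309, 0.2306], [0.4786, 0.2427]] dir 60.03692480304573 top 60.446908853984326 0.06813192372607793 0.03533620560913332 mid [0.4616 0.2132]
mill [[0.4409, 0.1754], [0.4245, 0.234], [0.4838, 0.2503]] dir 60.17602219242793 top 60.88525618686498 0.0863393477448847 0.04337710770442732 mid [0.4624 0.2129]
```

```bash
python3 -m inch '[[0.1,0,2,0,0,0,5],[0,0,2.5,0,0,0,5],[0,0,2,0,0,0,5],[0,0,0.8,0,0,0,5],[0,0,0,0,0,0,5],[0,0,0,0,0,0,5],[0,0,0,0,0,0,5],[0,0,0,0,0,0,5],[0,0,0,0,0,0,5],[0,0,0,0,0,0,5]]'
python3 -m inch '[[0,0,0.25,0,0,0,5],[0,0,0.25,0,0,0,5],[0,0,0.2,0,0,0,5],[0,0,0,0,0,0,5],[0,0,0,0,0,0,5],[0,0,0,0,0,0,5]]'
python3 - <<'E'
from h import *
go([.4616,.2131,.174]);s=r.state();print(s["force"],s["wrist_torque"])
E
```

```text
t: 10.35
position: [0.4622, 0.2125, 0.1782]
tcp_rot: [0.188, 0.982, 0.0, 0.0]
force: [-0.6, -0.2, -2.9]
opening: 0.0541
finger_force: 74.8
t: 11.1
position: [0.4623, 0.2125, 0.1712]
tcp_rot: [0.188, 0.982, 0.0, 0.0]
force: [-0.3, 0.6, -3.0]
opening: 0.0541
finger_force: 74.8
shift cm [ 0.09  0.03 -0.28] tool x yaw 158.35 tilt err(world z in tool xy, deg) [-0.01  0.01] turn z None
[-0.26513412  0.61298518 -2.99955771] [ 0.02053768  0.0227603  -0.01762675]
```

```bash
python3 -m inch '[[0,0,0.2,0,0,0,5],[0,0,0.2,0,0,0,5],[0,0,0.2,0,0,0,5],[0,0,0,0,0,0,5],[0,0,0,0,0,0,5],[0,0,0,0,0,0,5]]'
python3 -m inch '[[0,0,0.15,0,0,0,5],[0,0,0.15,0,0,0,5],[0,0,0.1,0,0,0,5],[0,0,0,0,0,0,5],[0,0,0,0,0,0,5],[0,0,0,0,0,0,5]]'
python3 -c "
from h import *
s=r.state();print(s['force'],s['wrist_torque'])"
```

```text
t: 11.85
position: [0.4623, 0.2126, 0.1652]
tcp_rot: [0.188, 0.982, 0.0, 0.0]
force: [0.8, -0.7, -3.2]
opening: 0.0538
finger_force: 74.8
t: 12.6
position: [0.4623, 0.2125, 0.1612]
tcp_rot: [0.188, 0.982, 0.0, 0.0]
force: [-0.7, 0.3, -2.8]
opening: 0.0539
finger_force: 74.8
[-0.74782263  0.28259192 -2.76731077] [-0.04595842  0.02888069 -0.00975784]
```

Already past the rim without contact, so the lugs are entering the slots. Continuing down to the seat.

```bash
python3 -m inch '[[0,0,0.2,0,0,0,5],[0,0,0.2,0,0,0,5],[0,0,0.2,0,0,0,5],[0,0,0.1,0,0,0,5],[0,0,0,0,0,0,5],[0,0,0,0,0,0,5],[0,0,0,0,0,0,5]]'
python3 -m inch '[[0,0,0.15,0,0,0,5],[0,0,0.15,0,0,0,5],[0,0,0,0,0,0,5],[0,0,0,0,0,0,5],[0,0,0,0,0,0,5]]'
python3 -m inch '[[0,0,0.15,0,0,0,5],[0,0,0.15,0,0,0,5],[0,0,0,0,0,0,5],[0,0,0,0,0,0,5],[0,0,0,0,0,0,5]]'
```

```text
t: 13.48
position: [0.4623, 0.2124, 0.1544]
tcp_rot: [0.188, 0.982, 0.0, 0.0]
force: [-1.4, -0.3, 1.2]
opening: 0.0536
finger_force: 74.8
t: 14.1
position: [0.4624, 0.2124, 0.1519]
tcp_rot: [0.188, 0.982, 0.0, 0.0]
force: [-2.1, -1.8, 5.7]
opening: 0.0535
finger_force: 75.1
t: 14.72
position: [0.4624, 0.2123, 0.1493]
tcp_rot: [0.188, 0.982, 0.0, 0.0]
force: [-3.7, -2.1, 8.4]
opening: 0.0536
finger_force: 75.4
```

```bash
python3 -m inch '[[0.03,-0.03,0.15,0,0,0,5],[0,0,0.15,0,0,0,5],[0,0,0,0,0,0,5],[0,0,0,0,0,0,5],[0,0,0,0,0,0,5]]'
python3 -m inch '[[0,0,0.1,0,0,0,5],[0,0,0.1,0,0,0,5],[0,0,0,0,0,0,5],[0,0,0,0,0,0,5],[0,0,0,0,0,0,5]]'
```

```text
t: 15.35
position: [0.4625, 0.2122, 0.1482]
tcp_rot: [0.188, 0.982, 0.001, 0.001]
force: [-6.4, -4.2, 16.8]
opening: 0.0536
finger_force: 77.0
t: 15.98
position: [0.4627, 0.2121, 0.1481]
tcp_rot: [0.188, 0.982, 0.001, 0.001]
force: [-8.1, -4.1, 26.7]
opening: 0.0538
finger_force: 77.9
```

The TCP has stopped at 0.148 while the force rose to about 27 N, so the cup is at the stop. I'll check the lid height before handing in.

Run:
```python
from h import *
for n in ("wrist","top"):
    p,d,K,T=cam(n)
    P=cloud(d,K,T); pi=p.astype(int); m=(pi[...,0]>2*pi[...,1])&(pi[...,0]>80)&(P[...,2]>.15)&(np.linalg.norm(P[...,:2]-[.462,.213],axis=-1)<.04); Q=P[m]
    if len(Q)<20: print(n,len(Q)); continue
    zt=np.percentile(Q[:,2],80); t=Q[abs(Q[:,2]-zt)<.003]
    print(n,zt,np.median(t[:,2]),cv2.minEnclosingCircle(t[:,:2].astype(np.float32)))
s=r.state(); print(s["force"],s["position"],R.from_quat(s["tcp_rot"]).as_matrix()[2])
```

```text
wrist 0.18841327958510257 0.1878957455060664 ((0.46292877197265625, 0.21349845826625824), 0.027780165895819664)
top 0.1871418023254853 0.1860655531352866 ((0.47788023948669434, 0.20051687955856323), 0.018556026741862297)
[-8.73976871 -5.24309745 26.60987692] [0.46274848 0.21212842 0.14810774] [-0.00162873  0.0026884  -0.99999506]
```

Lid top is at 0.187 to 0.188 m, which puts the foot about 28 mm below the rim, at the stop.

```bash
python3 -c "
from bench import r
print(r.finish_job())"
```

```text
the job is handed in; nothing more can be done
None
```

I handed the job in with the red-lidded cup meshed in the mill and held down at the stop: foot about 28 mm below the rim, about 27 N on the tool, about 16 s on the clock; the judge gave no verdict.

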